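# Seat the keyed drive collar on the flat-lap grinder

## Task

Fit the brass drive collar on the upright spindle of the blue glass grinder, hexagon up: slip it over the spindle's end, turn it until the tab in its bore drops into the spindle's keyway, and gently bring it all the way down onto the flange. Feel for the keyway with a light touch and never force the collar; leave it there released, and leave the other things on the bench where they are.

Things in the scene. Friction and masses are not known exactly. Their poses are not given: they have to be found in the camera images.
- collar: Brass drive collar, loose, about 0.25 kg, on the rubber mat, foot down. 30 mm high: a round foot 56 mm across, 6 mm high; above it a hexagon 46 mm across flats, 24 mm high, to be gripped on two opposite flats (two face its +x and -x, the others 60 degrees from these). Bore 33 mm, flared to 39 mm at the lower face. Origin at the centre of its lower face; z is its axis, up
- collar_mid (a point): Point on the collar's axis half-way up (15 mm over its lower face), axes as the collar's. In the upper half of the bore, from this height to the top face, a steel tab 6 mm wide stands inwards on the collar's -x side to 11 mm from the axis; a red paint mark on the top face lies beside it
- grinder: Blue flat-lap grinder, fixed: housing 240 x 240 mm, 100 mm high; on it a round flange 84 mm across, its top 112 mm over the bench, within a low steel rim 216 mm across, 7 mm high. From the flange the steel spindle, 30 mm thick, stands up 30 mm. Brake on: the spindle does not turn. Origin at the centre of its underside, z up, -x is the side with the switches
- spindle_end (a point): Centre of the spindle's bevelled upper end; z up, x and y those of the housing. The keyway, 8.6 mm wide, 6 mm deep, open at the end, faces the housing's -x side give or take up to 46 degrees (not measured; a yellow mark on the flange is in line with it). Tab beside the keyway: the collar hangs up with its mid point at this height. Tab in it: 15 mm lower, on the flange, top level with this end
- spacer: plain aluminium spacer ring without a tab, 50 mm across, 12 mm high, bore 33 mm, lying on the mat; it is not the collar. Origin at the centre of its underside
- wrench: steel spanner, 170 mm long, about 10 mm thick, lying on the mat's far side. Origin at the middle of its underside
- bowl: shallow empty steel bowl, 110 mm across, 32 mm high. Origin at the centre of its underside
- tumbler_green: empty green glass tumbler, 72 mm across the rim, 85 mm high. Origin at the centre of its underside
- tumbler_amber: empty amber glass tumbler, 72 mm across the rim, 85 mm high. Origin at the centre of its underside
- jar: closed red jar with a black lid, 76 mm across, 100 mm high. Origin at the centre of its underside
Things that resemble listed ones, but are neither listed nor needed, are in the scene too. What is meant by the collar is not green or turquoise, and is the smaller of those in its own colour.

How it is judged:
On the way:
1. the collar is slipped over the end of the spindle, foot down (horizontal distance between collar_mid and spindle_end below 0.005 m and z of collar_mid in the frame of spindle_end between -0.008 and 0.009 m and angle between collar_mid's own z axis and vertical below 0.2 rad), for 0.05 s.
At the end, for the whole second after the job is handed in: the collar is on the spindle, hexagon up, with its tab in the keyway and its foot on the flange: its mid point 15 mm below the spindle's end (within 2.5 mm), within 4 mm of the axis, tilted less than 0.06 rad, at rest and released (z of collar_mid in the frame of spindle_end between -0.0175 and -0.0125 m and horizontal distance between collar_mid and spindle_end below 0.004 m and angle between collar_mid's own z axis and vertical below 0.06 rad and linear speed of collar below 0.01 m/s); the robot touches nothing.
It fails at once if the collar is forced against the grinder with more than 40 N (contact force between collar and grinder above 40 N).
It fails at once if another thing on the bench is shifted by more than 30 mm or tipped (distance of any of spacer, wrench, bowl, tumbler_green, tumbler_amber, jar from where it was at the start of the episode above 0.03 m or angle between any of spacer, wrench, bowl, tumbler_green, tumbler_amber, jar's own z axis and vertical above 0.5 rad).
It also fails if it takes over 58 s, if anything falls off the work surface, if the arm or the gripper's body presses on something with over 40 N, if the wrist force passes 120 N, or if a joint passes its speed limit or range.

## Robot

A 6-joint arm with a two-finger parallel gripper is mounted at the origin on the work surface. World frame = base frame: x ahead of the robot, y to its left, z up, the work surface at z = 0. Lengths are in m, angles in rad, forces in N, time in s.
With the tool pointing down it reaches from about 0.3 to 0.95 m from the base axis. Payload 3.1 kg.
Tool frame: the origin (TCP) lies on the centre line of the jaws, within the pads' length; the fingertips stand 17 mm ahead of it and the grasp point (between the pads) lies 2 mm behind it; z points along the fingers, y is the direction in which the jaws open and shut (so a half turn about z gives the same grasp; the last joint's range is limited). The gripper opens to 85 mm and grips with 20 to 120 N. Pads are 22 mm wide; open, the fingers measure 114 mm over their backs; the gripper's body (76 mm by 85 mm) begins 54 mm behind the grasp point. The pads swing forward as they close: fully open they stand 13 mm farther back than shut.
Start: joints at [-1.389, 0.308, 1.634, -0, 1.2, -0.07], TCP at [0.156, -0.605, 0.248] pointing down, gripper open.
Joint ranges: [-3.06, 3.06], [-0.79, 1.96], [0.05, 2.63], [-1.19, 4.34], [0.05, 2.64], [-2.94, 2.94]. Speed limits (rad/s): [2.79, 2.79, 3.14, 3.14, 3.14, 3.14].

## Interface

Orientations are given as a 3x3 rotation matrix whose columns are the frame's x, y, z axes.
In Python, from bench import manip, viewer, order, search_frame, regions_of, landmark_of gives the robot as it stands. The module is installed in compiled form; this text tells all that it offers.
- The arm moves only by the shell command python3 -m creep 'ROWS' [FORCE]. ROWS is JSON, a list of rows, each a list of 7 numbers: the shift along the tool's x, y, z in units of 30 mm (1.0 is 30 mm), then the turn, a rotation vector about the tool's x, y, z in units of 6 degrees (1.0 is 6 degrees), then the opening, from 0 (shut) to 1 (fully open). In form: [[tx, ty, tz, ax, ay, az, fingers], ...]. A call has 1 to 10 rows; each row shifts and turns the commanded pose from where the row before left it, along the tool's axes as they then stand; what a row does not reach is not made up. A row lasts 1/8 s, in which the tool goes at most 62.5 mm and 10.7 degrees, less where a joint would pass 70% of its speed; a pose out of reach is approached as far as the arm can. A call is refused whole if a number of a shift passes 1 or a number of a turn 1, either way. A call with a gripper value outside its range is refused whole. The fingers move at their own pace and stop on an object; FORCE is the grip in N (left out, the last holds). Time passes only in rows, so rows that do not move let the fingers close. It gives the time, the measured TCP pose, the force and the opening at its end, in the units of the state.
- manip.observe(): the state, without advancing time (a new reading comes with each control period).
- viewer.get_image(name): name is "scene" or "top"; returns the picture (420x560x3 uint8, red, green, blue); there is no depth.
- viewer.camera_params(name): a dict with "K" (3x3 intrinsics, pixels), "R" (3x3) and "t" (3): a world point X has camera coordinates R X + t. Camera axes: x right, y down, z forward; pixel columns grow to the right and rows downward; lengths in m; the calibration is good to about 2 mm. A picture is of the moment at which its call begins. camera_params takes no time and is no camera call.
- order.finish_job(): hands the job in, once; it reports no verdict.
Trained networks look in the newest picture that a camera, given by its name, has taken for a name from the list of things; names that differ only in an ending like _2 or _b are one class to them, and where a whole thing is asked for, a point or a joint stands for the part that bears it (a point fixed in the world has none). Each returns a list of dicts, best first, with "conf" (0 to 1); they miss things now and then, are a little off and sometimes report something else, mostly with a low value. They report only what shows in the picture. A call takes as long as a camera call. They do not tell look-alikes from the thing itself.
- search_frame(camera, query): "centre" ([x, y, z] in m, in world coordinates, good to about 4 mm: the middle of the surface that is visible of it).
- regions_of(camera, query): "region" (420x560 bool, what is visible of it).
- landmark_of(camera, query): "centre" ([x, y, z] in m, in world coordinates, good to about 4 mm: a listed point, or the origin of a listed thing).
The state is a dict: "t": time; "qpos": joint angles; "qvel": joint speeds; "joint_torque": joint torques, N m; "tool_pos": TCP position; "tcp_rot": TCP orientation; "force": force on the tool from outside, world axes, zero at the start; "wrist_torque": the same for the moment, N m; "grip_width": opening from 0.0 (shut) to 1.0 (fully open).
Only numpy, scipy, OpenCV 4.12 (cv2) and the standard library are available. Lean on these libraries where they do the work, as an engineer would, in place of code of your own. Each camera call takes 0.05 s, during which the arm holds its last target.

## Working session

There is one attempt and no reset: what is moved stays moved. The work goes in short steps, Python scripts to look and compute and a shell command to move; the robot and the scene stay as the last step left them, time stands still between calls to the robot, and variables do not carry over. Pictures are saved under pics/ and viewed, and the job is handed in when it is done.

```bash
mkdir -p pics; ls; python3 - <<'E'
from bench import manip, viewer
import cv2, numpy as np
s=manip.observe()
for k,v in s.items(): print(k,np.round(v,3).tolist())
for n in("scene","top"):
    im=viewer.get_image(n); cv2.imwrite(f"pics/{n}0.png",im[:,:,::-1])
    p=viewer.camera_params(n); print(n,{k:np.round(v,3).tolist() for k,v in p.items()})
E
```

```text
pics
t 0.0
qpos [-1.389, 0.309, 1.635, 0.0, 1.2, -0.07]
qvel [0.001, 0.002, 0.002, 0.001, -0.002, -0.0]
joint_torque [0.0, -41.525, -27.666, 0.0, 0.01, -0.0]
tool_pos [0.156, -0.605, 0.247]
tcp_rot [[0.968, 0.249, -0.0], [0.249, -0.968, 0.002], [0.0, -0.002, -1.0]]
force [1.058, 0.46, 0.28]
wrist_torque [0.002, -0.012, -0.039]
grip_width 0.997
scene {'K': [[394.259, 0.0, 283.783], [0.0, 394.259, 208.971], [0.0, 0.0, 1.0]], 'R': [[-0.571, 0.821, 0.002], [0.685, 0.478, -0.551], [-0.453, -0.313, -0.835]], 't': [0.422, -0.269, 1.214]}
top {'K': [[472.535, 0.0, 280.124], [0.0, 472.535, 220.934], [0.0, 0.0, 1.0]], 'R': [[0.023, -1.0, 0.006], [-0.984, -0.023, -0.176], [0.176, -0.002, -0.984]], 't': [-0.141, 0.548, 1.142]}
```

View pics/scene0.png

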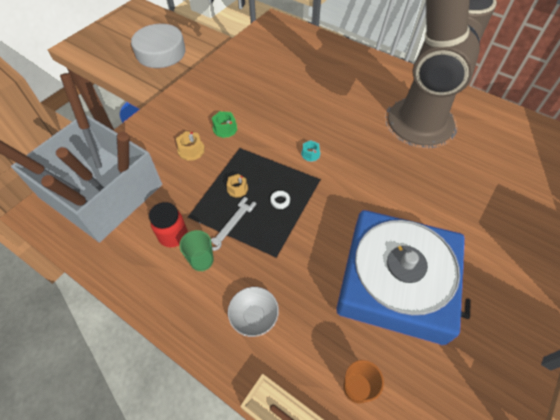

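View pics/top0.png

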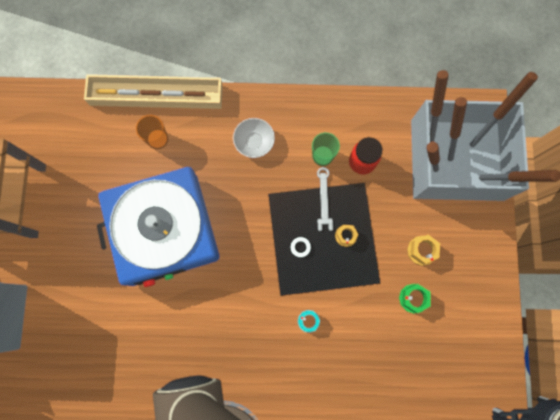

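The collar is the small brass one on the mat (top ≈ (346,235)). The larger brass one at (425,250) is a look-alike. The grinder is at about (158,225), and the yellow mark is near (165,233).

```bash
cat > h.py <<'E'
import numpy as np, cv2
from bench import viewer
def ray(cam,uv,z):
    p=viewer.camera_params(cam);R=np.array(p["R"]);K=np.array(p["K"]);t=np.array(p["t"])
    o=-R.T@t; d=R.T@np.linalg.inv(K)@np.array([uv[0],uv[1],1.]); return o+d*(z-o[2])/d[2]
def proj(cam,X):
    p=viewer.camera_params(cam);R=np.array(p["R"]);K=np.array(p["K"]);t=np.array(p["t"])
    c=K@(R@np.array(X)+t); return c[:2]/c[2]
def crop(im,u,v,w,s,name):
    # centre u,v half-width w scale s
    u,v=int(u),int(v); c=im[max(v-w,0):v+w,max(u-w,0):u+w,::-1]
    c=cv2.resize(c,None,fx=s,fy=s,interpolation=cv2.INTER_CUBIC); cv2.imwrite(name,c); return c
E
python3 - <<'E'
from h import *
from bench import *
for cam in("top","scene"):
    im=viewer.get_image(cam)
    for q in("collar","collar_mid","spindle_end","grinder"):
        print(cam,q,[(np.round(d["centre"],4).tolist(),round(d["conf"],2)) for d in landmark_of(cam,q)])
    a=im; 
    if cam=="top":
        A=crop(im,346,236,24,12,"pics/a.png");B=crop(im,160,225,24,12,"pics/b.png")
    else:
        A2=crop(im,237,186,24,12,"pics/a.png");B2=crop(im,407,262,24,12,"pics/b.png")
    
f=lambda x:cv2.resize(x,(390,290*390//390)) 
cv2.imwrite("pics/c1.png",np.hstack([A,B]));cv2.imwrite("pics/c2.png",np.hstack([A2,B2]))
E
```

```text
top collar [([0.3721, -0.4763, -0.0009], 0.81), ([0.3065, -0.2081, 0.0001], 0.65), ([0.5238, -0.3033, 0.0053], 0.63), ([0.4953, -0.4958, 0.0035], 0.62)]
top collar_mid [([0.494, -0.4979, 0.0199], 0.79), ([0.3669, -0.4727, 0.0184], 0.7), ([0.5265, -0.2999, 0.0192], 0.6), ([0.305, -0.2054, 0.0112], 0.53)]
top spindle_end [([0.5309, 0.1664, 0.1414], 0.57)]
top grinder [([0.533, 0.1688, -0.0007], 0.57)]
scene collar [([0.3092, -0.2068, -0.0006], 0.88), ([0.5282, -0.2985, 0.0017], 0.7), ([0.4994, -0.4978, -0.0032], 0.65)]
scene collar_mid [([0.3086, -0.2044, 0.0144], 0.85), ([0.5231, -0.3026, 0.0172], 0.84), ([0.3642, -0.473, 0.0189], 0.64), ([0.4902, -0.4998, 0.0231], 0.55), ([0.7426, -0.234, -0.0027], 0.19)]
scene spindle_end [([0.5239, 0.1729, 0.1411], 0.84), ([0.7389, -0.2355, -0.0012], 0.74)]
scene grinder [([0.5284, 0.1715, -0.0035], 0.72)]
```

View pics/c1.png

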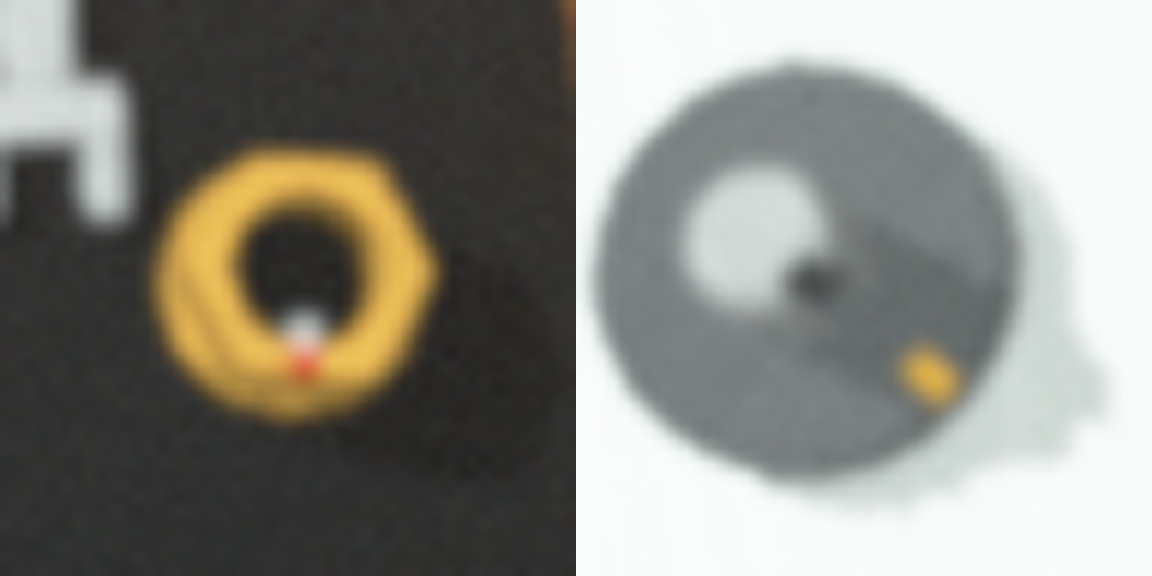

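View pics/c2.png

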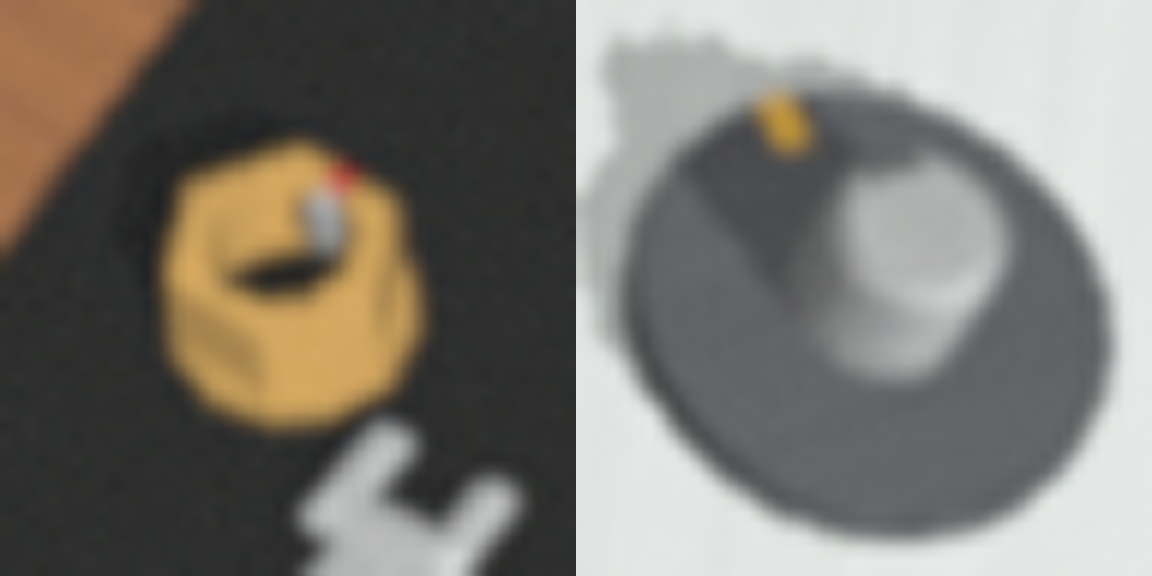

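```bash
cat > fit.py <<'E'
from h import *
from bench import *
from scipy.optimize import minimize
def segs():
    out={}
    for cam in("top","scene"):
        im=viewer.get_image(cam); out[cam]=im
    return out
def hull_pts(x,y,yaw,z0=0.002):
    a=np.linspace(0,2*np.pi,49)[:-1]
    P=[(x+.028*np.cos(t),y+.028*np.sin(t),z0+h) for t in a for h in(0,.006)]
    P+=[(x+.046/np.sqrt(3)*np.cos(yaw+np.pi/6+k*np.pi/3),y+.046/np.sqrt(3)*np.sin(yaw+np.pi/6+k*np.pi/3),z0+h) for k in range(6) for h in(.006,.03)]
    return np.array(P)
S=8
def mask(cam,P,u0,v0,w):
    q=np.array([proj(cam,p) for p in P]); q=((q-[u0,v0]+.5)*S-.5)
    h=cv2.convexHull(q.astype(np.float32)).astype(np.int32)
    m=np.zeros((w*S,w*S),np.uint8); cv2.fillConvexPoly(m,h,1); return m
if __name__=="__main__":
    ims=segs(); obs={}
    for cam,(u,v) in dict(top=(346,236),scene=(237,186)).items():
        im=ims[cam]; u0,v0,w=u-24,v-24,48
        c=cv2.resize(im[v0:v0+w,u0:u0+w],None,fx=S,fy=S,interpolation=cv2.INTER_CUBIC).astype(int)
        m=((c[:,:,0]-c[:,:,2])>45).astype(np.uint8)
        n,l,st,_=cv2.connectedComponentsWithStats(m); k=l[w*S//2-40:w*S//2+40,w*S//2-100:w*S//2+100]; 
        # comp with max area among central
        ids=[i for i in np.unique(k) if i]; i=max(ids,key=lambda i:st[i,4]); m=(l==i).astype(np.uint8)
        cn,_=cv2.findContours(m,cv2.RETR_EXTERNAL,cv2.CHAIN_APPROX_NONE); mm=np.zeros_like(m); cv2.drawContours(mm,cn,-1,1,-1)
        obs[cam]=(mm,u0,v0,w)
        r=(im[:,:,0].astype(int)-im[:,:,1])[v0:v0+w,u0:u0+w]; 
        if 1:
            wt=np.clip(r-90,0,None).astype(float); yy,xx=np.mgrid[:w,:w]
            uv=(u0+(wt*xx).sum()/wt.sum(),v0+(wt*yy).sum()/wt.sum()); print(cam,"red",uv,ray(cam,uv,.032))
    def cost(p,cams=("top","scene")):
        return sum(np.sum(mask(c,hull_pts(p[0],p[1],p[2]),*obs[c][1:])!=obs[c][0])/obs[c][0].sum() for c in cams)
    for cams in(("top",),("scene",),("top","scene")):
        best=min((minimize(cost,[.526,-.3,y],args=(cams,),method="Nelder-Mead",options=dict(initial_simplex=[[.526,-.3,y],[.53,-.3,y],[.526,-.296,y],[.526,-.3,y+.2]])) for y in(-.3,0.,.3,.6)),key=lambda r:r.fun)
        print(cams,best.x,np.degrees(best.x[2])%60,best.fun)
    # flange
    for cam,(u,v) in dict(top=(158,225),scene=(407,262)).items():
        im=ims[cam]; u0,v0,w=u-30,v-30,60
        c=cv2.resize(im[v0:v0+w,u0:u0+w],None,fx=S,fy=S,interpolation=cv2.INTER_CUBIC).astype(int)
        y=(c[:,:,0]-c[:,:,2])>60
        yy,xx=np.nonzero(y); uv=(u0+xx.mean()/S-.44,v0+yy.mean()/S-.44); print(cam,"yellow",len(xx),ray(cam,uv,.112))
        # flange: outline from dark, convex hull edges
        m=((c.mean(2)<160)).astype(np.uint8)
        n,l,st,_=cv2.connectedComponentsWithStats(m); i=1+np.argmax(st[1:,4]); m=(l==i).astype(np.uint8)
        cv2.imwrite(f"pics/fl_{cam}.png",m*255)
        cn,_=cv2.findContours(m,cv2.RETR_EXTERNAL,cv2.CHAIN_APPROX_NONE); hh=max(cn,key=len)[:,0]
        W=np.array([ray(cam,(u0+a/S-.44,v0+b/S-.44),.112)[:2] for a,b in hh])
        from scipy.optimize import least_squares
        r=least_squares(lambda p:np.hypot(*(W-p[:2]).T)-.042,[.53,.17],loss="soft_l1",f_scale=.001); print(cam,"flange",r.x,np.abs(r.fun).mean())
        r=least_squares(lambda p:np.hypot(*(W-p[:2]).T)-p[2],[.53,.17,.042],loss="soft_l1",f_scale=.001); print(cam,"flange free",r.x)
    # housing yaw from blue
E
python3 fit.py
```

```text
top red (np.float64(347.0), np.float64(242.0)) [ 0.5042167  -0.29937933  0.032     ]
scene red (np.float64(nan), np.float64(nan)) [nan nan nan]fit.py:33: RuntimeWarning: invalid value encountered in scalar divide
  uv=(u0+(wt*xx).sum()/wt.sum(),v0+(wt*yy).sum()/wt.sum()); print(cam,"red",uv,ray(cam,uv,.032))
Traceback (most recent call last):
  File "fit.py", line 37, in <module>
    best=min((minimize(cost,[.526,-.3,y],args=(cams,),method="Nelder-Mead",options=dict(initial_simplex=[[.526,-.3,y],[.53,-.3,y],[.526,-.296,y],[.526,-.3,y+.2]])) for y in(-.3,0.,.3,.6)),key=lambda r:r.fun)
  File "fit.py", line 37, in <genexpr>
    best=min((minimize(cost,[.526,-.3,y],args=(cams,),method="Nelder-Mead",options=dict(initial_simplex=[[.526,-.3,y],[.53,-.3,y],[.526,-.296,y],[.526,-.3,y+.2]])) for y in(-.3,0.,.3,.6)),key=lambda r:r.fun)
              ~~~~~~~~^^^^^^^^^^^^^^^^^^^^^^^^^^^^^^^^^^^^^^^^^^^^^^^^^^^^^^^^^^^^^^^^^^^^^^^^^^^^^^^^^^^^^^^^^^^^^^^^^^^^^^^^^^^^^^^^^^^^^^^^^^^^^^^^^^^^^^^^^^^^^
  File "fit.py", line 35, in cost
    return sum(np.sum(mask(c,hull_pts(p[0],p[1],p[2]),*obs[c][1:])!=obs[c][0])/obs[c][0].sum() for c in cams)
  File "fit.py", line 35, in <genexpr>
    return sum(np.sum(mask(c,hull_pts(p[0],p[1],p[2]),*obs[c][1:])!=obs[c][0])/obs[c][0].sum() for c in cams)
                      ~~~~^^^^^^^^^^^^^^^^^^^^^^^^^^^^^^^^^^^^^^^^
  File "fit.py", line 16, in mask
    q=np.array([proj(cam,p) for p in P]); q=((q-[u0,v0]+.5)*S-.5)
                ~~~~^^^^^^^
  File "h.py", line 7, in proj
    p=viewer.camera_params(cam);R=np.array(p["R"]);K=np.array(p["K"]);t=np.array(p["t"])
ValueError: time passes only in moves, steps and waits
```

Camera_params calls need caching; fixing that and the red threshold.

```bash
python3 - <<'E'
s=open('h.py').read()
s=s.replace('p=viewer.camera_params(cam);','p=cp(cam);').replace('def ray','_c={}\ndef cp(c):\n    if c not in _c: _c[c]=viewer.camera_params(c)\n    return _c[c]\ndef ray',1)
open('h.py','w').write(s)
f=open('fit.py').read()
f=f.replace("r=(im[:,:,0].astype(int)-im[:,:,1])[v0:v0+w,u0:u0+w]; ","r=(im[:,:,0].astype(int)-im[:,:,1])[v0:v0+w,u0:u0+w]; r=r-60 if cam=='scene' else r-75").replace("r-90,0","r,0")
open('fit.py','w').write(f)
E
python3 fit.py; python3 -c "
from bench import manip;print(manip.observe()['t'])"
```

```text
top red (np.float64(346.9), np.float64(242.06)) [ 0.50405712 -0.29912493  0.032     ]
scene red (np.float64(240.92592592592592), np.float64(176.38888888888889)) [ 0.50389909 -0.30347265  0.032     ]
('top',) [ 0.52637869 -0.29930671  0.96576823] 55.33444346232163 0.09726499486728259
('scene',) [ 0.52514672 -0.30334555 -0.19264612] 48.96219056702436 0.0655781279665844
('top', 'scene') [ 0.52550051 -0.30199354  0.16855131] 9.657278461503596 0.17522323332212095
top yellow 864 [0.50713662 0.14379054 0.112     ]
top flange [0.5275579  0.16932504] 0.0011672843483534685
top flange free [0.52746751 0.16930286 0.04090929]
scene yellow 828 [0.50683752 0.14135664 0.112     ]
scene flange [0.53213865 0.1680587 ] 0.0011510166559291703
scene flange free [0.53210398 0.16792574 0.04316677]
0.8
```

Findings:
- The collar is at about (0.526, -0.301). Its red mark faces -x, so its yaw is about 0.
- The spindle axis is at about (0.530, 0.169). The yellow mark lies at about -131°, so the collar must turn by about +49°.

I'll grip along ±x, which keeps clear of the wrench.

```bash
python3 -m creep '[[0,0,0,0,0,-1,1],[0,0,0,0,0,-1,1],[0,0,0,0,0,-1,1],[0,0,0,0,0,-1,1],[0,0,0,0,0,-1,1],[0,0,0,0,0,-1,1],[0,0,0,0,0,-1,1],[0,0,0,0,0,-1,1],[0,0,0,0,0,-1,1],[0,0,0,0,0,-1,1]]' 30
```

```text
t: 2.05
tool_pos: [0.1557, -0.6053, 0.2483]
tcp_rot: [[0.265, 0.964, 0.0], [0.964, -0.265, 0.0], [0.0, 0.0, -1.0]]
force: [0.4, 1.4, 0.6]
grip_width: 1.003
```

```bash
python3 -m creep '[[0,0,0,0,0,-1,1],[0,0,0,0,0,-1,1],[0,0,0,0,0,-0.6,1],[0,1,0,0,0,0,1],[0,1,0,0,0,0,1],[0,1,0,0,0,0,1],[0,1,0,0,0,0,1],[0,1,0,0,0,0,1],[0,1,0,0,0,0,1]]'
```

```text
t: 3.18
tool_pos: [0.3367, -0.6052, 0.2482]
tcp_rot: [[-0.0, 1.0, -0.0], [1.0, 0.0, -0.0], [-0.0, -0.0, -1.0]]
force: [0.3, 0.3, 0.3]
grip_width: 1.003
```

```bash
python3 -m creep '[[1,1,0,0,0,0,1],[1,1,0,0,0,0,1],[1,1,0,0,0,0,1],[1,1,0,0,0,0,1],[1,1,0,0,0,0,1],[1,1,0,0,0,0,1],[1,0,0,0,0,0,1],[1,0,0,0,0,0,1]]'
```

```text
t: 4.18
tool_pos: [0.516, -0.3639, 0.2481]
tcp_rot: [[-0.001, 1.0, -0.0], [1.0, 0.001, 0.0], [0.0, -0.0, -1.0]]
force: [-0.3, 0.6, -0.7]
grip_width: 0.998
```

```bash
python3 -m creep '[[1,0.33,0,0,0,0,0.85],[1,0,1,0,0,0,0.85],[0.08,0,1,0,0,0,0.85],[0,0,1,0,0,0,0.85],[0,0,1,0,0,0,0.85],[0,0,0,0,0,0,0.85]]'; python3 - <<'E'
from h import *
a=viewer.get_image("top");b=viewer.get_image("scene")
A=crop(a,346,236,40,7,"pics/a1.png");u,v=237,186
B=crop(b,u,v,40,7,"pics/b1.png"); cv2.imwrite("pics/d1.png",np.hstack([A,B])[:, :])
E
```

```text
t: 4.92
tool_pos: [0.5234, -0.3012, 0.1255]
tcp_rot: [[-0.001, 1.0, -0.005], [1.0, 0.001, 0.004], [0.004, -0.005, -1.0]]
force: [-0.3, 1.5, -0.5]
grip_width: 0.852
```

View pics/d1.png

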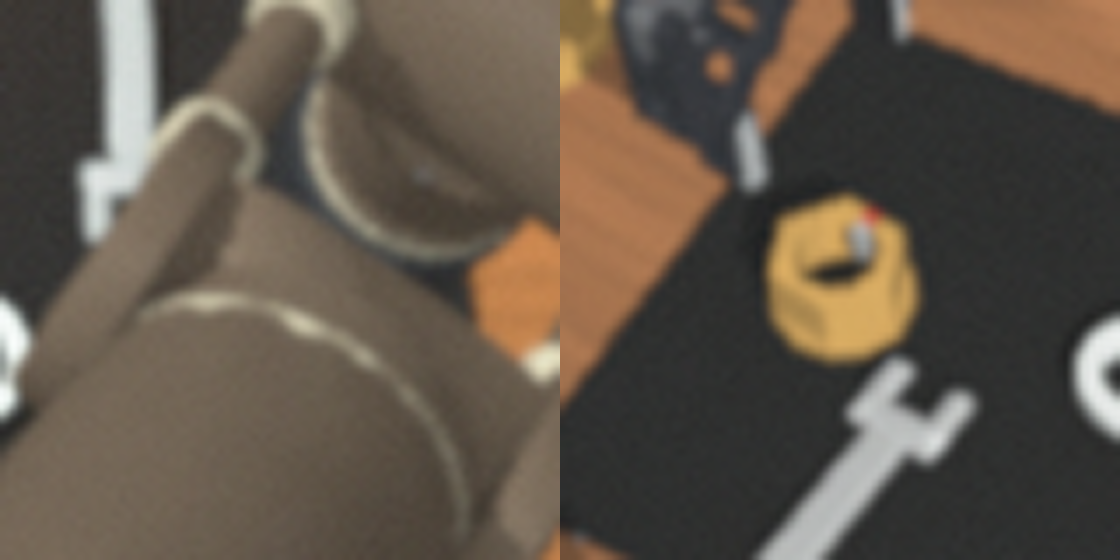

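The top view is blocked by the arm. In the scene view the collar sits at crop (840,275), undisturbed, with the finger tip at (750,150) above it. I'll descend in steps.

```bash
python3 -m creep '[[0,0.08,0.7,0,0,0,0.85],[0,0,0.7,0,0,0,0.85],[0,0,0.7,0,0,0,0.85],[0,0,0,0,0,0,0.85]]'; python3 - <<'E'
from h import *
b=viewer.get_image("scene")
B=crop(b,237,186,40,7,"pics/b2.png")
E
```

```text
t: 5.52
tool_pos: [0.5256, -0.3012, 0.062]
tcp_rot: [[-0.0, 1.0, -0.005], [1.0, 0.0, 0.004], [0.004, -0.005, -1.0]]
force: [-0.7, -0.6, -0.2]
grip_width: 0.854
```

View pics/b2.png

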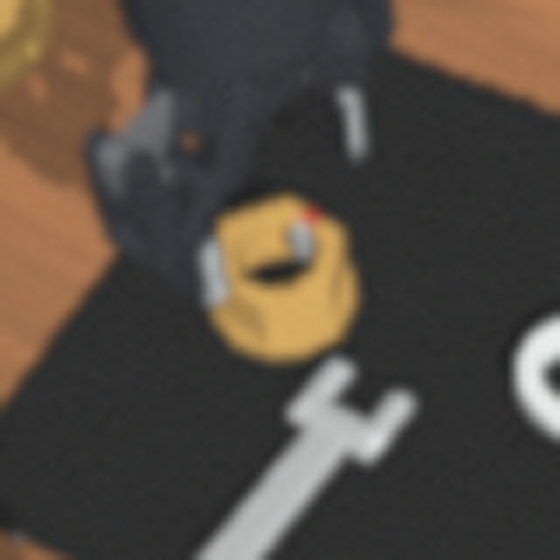

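The pads bracket the collar, at crop (215,270) and (350,120). I'll go down and close.

```bash
python3 -m creep '[[0,0,0.5,0,0,0,0.85],[0,0,0.5,0,0,0,0.85],[0,0,0.1,0,0,0,0.85],[0,0,0,0,0,0,0.85],[0,0,0,0,0,0,0.3],[0,0,0,0,0,0,0.3],[0,0,0,0,0,0,0.3],[0,0,0,0,0,0,0.3],[0,0,0,0,0,0,0.3],[0,0,0,0,0,0,0.3]]' 40;  python3 - <<'E'
from h import *
b=viewer.get_image("scene")
B=crop(b,237,186,40,7,"pics/b3.png")
E
```

```text
t: 6.82
tool_pos: [0.5283, -0.3032, 0.0331]
tcp_rot: [[-0.001, 1.0, 0.001], [1.0, 0.001, -0.001], [-0.001, 0.001, -1.0]]
force: [-1.1, -0.0, 5.3]
grip_width: 0.525
```

View pics/b3.png

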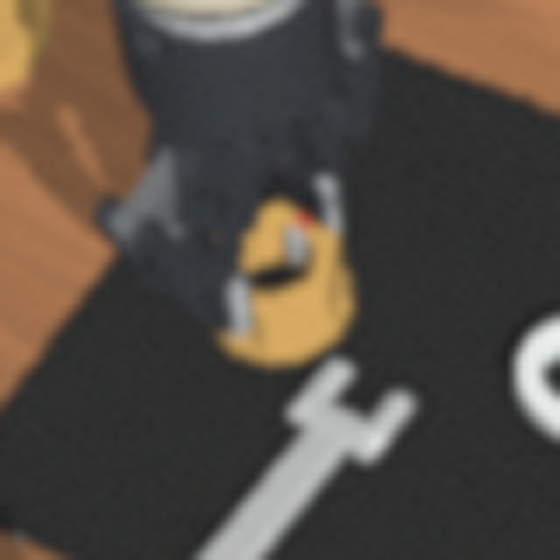

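The grip closed at 0.525 × 85 ≈ 45 mm, which matches the flats. I'll lift slowly and check.

```bash
python3 -m creep '[[0,0,-0.3,0,0,0,0.3],[0,0,-0.6,0,0,0,0.3],[0,0,-1,0,0,0,0.3],[0,0,-1,0,0,0,0.3],[0,0,-1,0,0,0,0.3],[0,0,0,0,0,0,0.3],[0,0,0,0,0,0,0.3]]' 60;  python3 - <<'E'
from h import *
from bench import *
print(np.round(manip.observe()['qpos'],3))
b=viewer.get_image("scene")
s=manip.observe();p=s['tool_pos'];print(p,s['force']);u,v=proj("scene",p)
B=crop(b,u,v,40,7,"pics/b4.png")
E
```

```text
t: 7.75
tool_pos: [0.5271, -0.3021, 0.1484]
tcp_rot: [[-0.0, 1.0, -0.001], [1.0, 0.0, 0.001], [0.001, -0.001, -1.0]]
force: [0.1, -0.0, -4.2]
grip_width: 0.52
[-0.592  0.385  1.749  0.     1.009 -0.593]
[ 0.52664552 -0.30185705  0.14764162] [-0.22299051  0.41293521 -2.81361595]
```

View pics/b4.png

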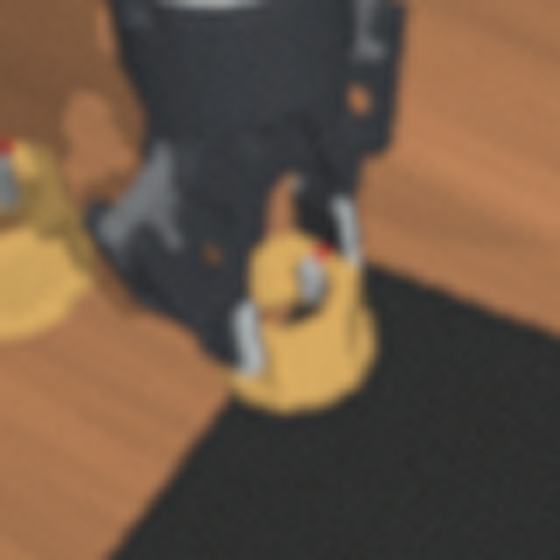

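Collar held upright. Next I'll raise it and traverse to over the spindle.

```bash
python3 -m creep '[[0,0,-0.7,0,0,0,0.3],[0.6,0,-1,0,0,0,0.3],[0.9,0,-0.5,0,0,0,0.3],[0.9,0,0,0,0,0,0.3],[0.9,0,0,0,0,0,0.3],[0.9,0,0,0,0,0,0.3],[0.9,0,0,0,0,0,0.3],[0.9,0,0,0,0,0,0.3],[0.9,0,0,0,0,0,0.3],[0.9,0,0,0,0,0,0.3]]'
```

```text
t: 9.05
tool_pos: [0.5263, -0.0675, 0.2131]
tcp_rot: [[-0.0, 1.0, -0.004], [1.0, 0.0, 0.001], [0.001, -0.004, -1.0]]
force: [0.3, 0.1, -3.4]
grip_width: 0.52
```

```bash
python3 -m creep '[[0.9,0,0,0,0,0,0.3],[0.9,0,0,0,0,0,0.3],[0.9,0,0,0,0,0,0.3],[0.9,0,0,0,0,0,0.3],[0.9,0,0,0,0,0,0.3],[0.9,0,0,0,0,0,0.3],[0.9,0,0,0,0,0,0.3],[0.9,0,0,0,0,0,0.3],[0.6,0,0,0,0,0,0.3],[0.1,0.1,0,0,0,0,0.3]]'
```

```text
t: 10.3
tool_pos: [0.5299, 0.1689, 0.2141]
tcp_rot: [[-0.002, 1.0, -0.002], [1.0, 0.002, -0.001], [-0.001, -0.002, -1.0]]
force: [0.2, -0.0, -2.8]
grip_width: 0.518
```

```bash
python3 -m creep '[[0,0,0,0,0,-1,0.3],[0,0,0,0,0,-1,0.3],[0,0,0,0,0,-1,0.3],[0,0,0,0,0,-1,0.3],[0,0,0,0,0,-1,0.3],[0,0,0,0,0,-1,0.3],[0,0,0,0,0,-1,0.3],[0,0,0,0,0,-1,0.3],[0,0,0,0,0,-0.2,0.3],[0,0,0,0,0,0,0.3]]'; python3 - <<'E'
from h import *
from bench import *
b=viewer.get_image("scene");a=viewer.get_image("top");
s=manip.observe();p=s['tool_pos'];print(p,s['force'],s['qpos']);u,v=proj("scene",p)
B=crop(b,u,v+5,40,7,"pics/b5.png")
u,v=proj("top",p);A=crop(a,u,v,40,7,"pics/a5.png"); cv2.imwrite("pics/d5.png",np.hstack([A,B]))
for c in("top","scene"):
  for q in("collar_mid","spindle_end"):
    print(c,q,[(np.round(d["centre"],4).tolist(),round(d["conf"],2)) for d in landmark_of(c,q)])
E
```

```text
t: 11.55
tool_pos: [0.5306, 0.1677, 0.215]
tcp_rot: [[-0.756, 0.654, -0.0], [0.654, 0.756, -0.0], [0.0, -0.001, -1.0]]
force: [0.7, 0.1, -3.1]
grip_width: 0.521
[0.53065262 0.16797967 0.21516313] [ 0.30661147 -0.29465064 -2.88567496] [ 2.28407117e-01  2.12273405e-01  1.82619830e+00 -1.37094451e-04
  1.10333835e+00 -6.29438286e-01]
top collar_mid [([0.4961, -0.4976, 0.021], 0.97), ([0.3659, -0.4727, 0.0184], 0.95), ([0.3084, -0.2057, 0.0123], 0.48), ([0.535, 0.1716, 0.0004], 0.48), ([0.5296, 0.1682, 0.2039], 0.45), ([0.5337, 0.1726, 0.1386], 0.41)]
top spindle_end [([0.5292, 0.171, 0.1385], 0.8)]
scene collar_mid [([0.3654, -0.4734, 0.0184], 0.94), ([0.4894, -0.5011, 0.0206], 0.7), ([0.526, 0.1687, 0.1996], 0.66), ([0.308, -0.2058, 0.0145], 0.54)]
scene spindle_end [([0.5262, 0.1726, 0.1424], 0.78)]
```

View pics/d5.png

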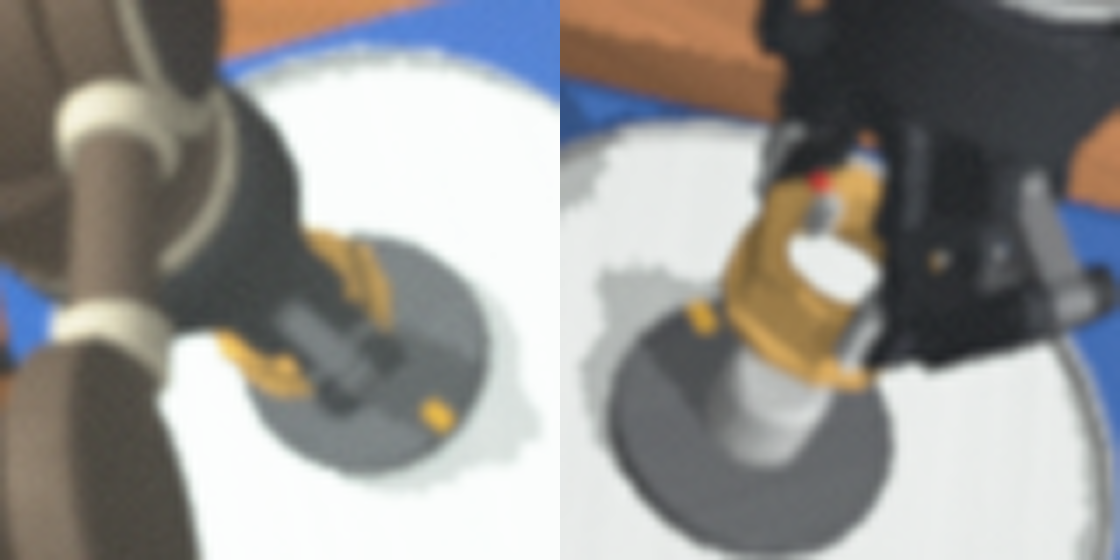

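```bash
python3 - <<'E'
from h import *
from bench import *
print("top sp",ray("top",(150.4,220.5),.142),"scene sp",ray("scene",(411.8,257.1),.142))
s=manip.observe();p=np.array(s['tool_pos']);print(p)
def circ(cam,im,c,r,z,col,u0,v0,S,n=60):
    q=np.array([(proj(cam,(c[0]+r*np.cos(t),c[1]+r*np.sin(t),z))-[u0,v0]+.5)*S for t in np.linspace(0,2*np.pi,n)]).astype(np.int32)
    cv2.polylines(im,[q],False,col,1)
out=[]
for cam in("top","scene"):
    im=viewer.get_image(cam); u,v=proj(cam,(.530,.169,.165)); u0,v0=int(u)-24,int(v)-24;S=12
    c=np.ascontiguousarray(cv2.resize(im[v0:v0+48,u0:u0+48,::-1],None,fx=S,fy=S,interpolation=cv2.INTER_CUBIC))
    f=dict(top=(.5276,.1693),scene=(.5321,.1680))[cam]
    circ(cam,c,f,.042,.112,(255,0,255),u0,v0,S); circ(cam,c,f,.015,.112,(255,0,255),u0,v0,S); circ(cam,c,f,.0145,.142,(255,0,255),u0,v0,S)
    b=p[2]-.031
    circ(cam,c,p[:2],.028,b,(0,255,0),u0,v0,S);circ(cam,c,p[:2],.028,b+.006,(0,255,0),u0,v0,S)
    circ(cam,c,p[:2],.0165,b+.03,(0,255,0),u0,v0,S)
    circ(cam,c,p[:2],.0265,b+.03,(255,255,0),u0,v0,S)
    out.append(c)
cv2.imwrite("pics/d6.png",cv2.resize(np.hstack(out),(800,400)));[cv2.imwrite(f"pics/d6_{i}.png",c) for i,c in enumerate(out)]
E
```

```text
top sp [0.52861716 0.17233187 0.142     ] scene sp [0.53108926 0.1713283  0.142     ]
[0.53062944 0.16824757 0.2152701 ]
```

View pics/d6_0.png

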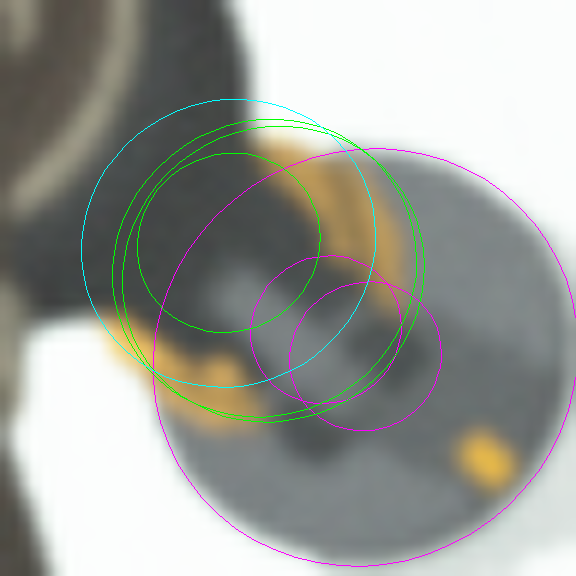

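View pics/d6_1.png

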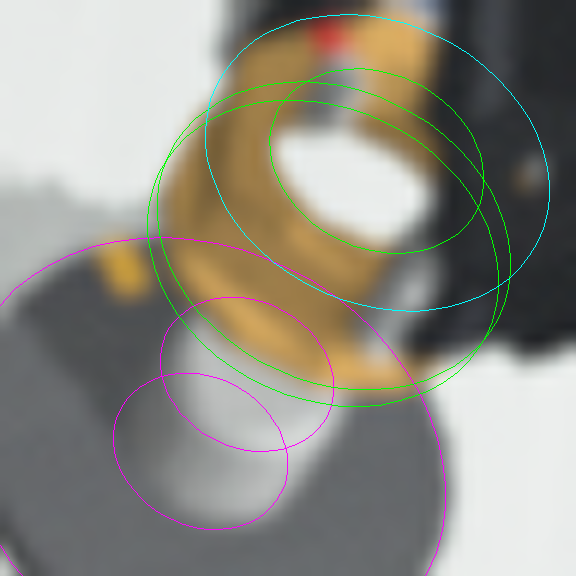

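```bash
cat > fit2.py <<'E'
from h import *
from bench import *
from scipy.optimize import least_squares
import sys
s=manip.observe();p=np.array(s['tool_pos']);R=np.array(s['tcp_rot']);yaw=np.arctan2(R[1,1],R[0,1]);print(p,np.degrees(yaw))
S=8
def outline(cam,x,y,z):
    a=np.linspace(0,2*np.pi,72)
    P=[(x+.028*np.cos(t),y+.028*np.sin(t),z+h) for t in a for h in(0,.006)]
    P+=[(x+.046/np.sqrt(3)*np.cos(yaw+np.pi/6+k*np.pi/3),y+.046/np.sqrt(3)*np.sin(yaw+np.pi/6+k*np.pi/3),z+h) for k in range(6) for h in(.006,.03)]
    q=np.array([proj(cam,P_) for P_ in P]).astype(np.float32); return cv2.convexHull(q)
pts={};ims={}
for cam in("top","scene"):
    im=viewer.get_image(cam);u,v=proj(cam,p-[0,0,.016]);u0,v0=int(u)-26,int(v)-26;w=52
    c=cv2.resize(im[v0:v0+w,u0:u0+w],None,fx=S,fy=S,interpolation=cv2.INTER_CUBIC).astype(int)
    sat=c[:,:,0]-c[:,:,2]
    m=(sat>35).astype(np.uint8)
    n,l,st,ce=cv2.connectedComponentsWithStats(m)
    keep=np.zeros_like(m)
    yc,xc=(proj(cam,p-[0,0,.016])-[u0,v0]+.5)[::-1]*S
    for i in range(1,n):
        if st[i,4]>300 and np.hypot(ce[i][0]-xc,ce[i][1]-yc)<14*S: keep[l==i]=1
    cn,_=cv2.findContours(keep,cv2.RETR_EXTERNAL,cv2.CHAIN_APPROX_NONE)
    H=cv2.convexHull(np.vstack(cn))
    good=[]
    br=c.max(2)
    for k in np.vstack(cn)[:,0]:
        if abs(cv2.pointPolygonTest(H,(float(k[0]),float(k[1])),True))>6: continue
        d=k-np.array([xc,yc]); d=d/np.linalg.norm(d); o=(k+d*14).astype(int)
        if (o<0).any() or (o>=w*S).any() or br[o[1],o[0]]<85: continue
        good.append(k)
    good=np.array(good); vis=np.ascontiguousarray(c[:,:,::-1].clip(0,255).astype(np.uint8))
    for g in good: cv2.circle(vis,tuple(int(t) for t in g),1,(0,255,0),-1)
    pts[cam]=(good+.5)/S-.5+[u0,v0]; ims[cam]=(vis,u0,v0)
def res(q,cams):
    r=[]
    for c in cams:
        H=outline(c,*q); r.append([cv2.pointPolygonTest(H,(float(a),float(b)),True) for a,b in pts[c]])
    return np.concatenate(r)
x0=[p[0],p[1],p[2]-.031]
for cams in(("top",),("scene",),("top","scene")):
    if len(cams)==1:
        r=least_squares(lambda q:res([q[0],q[1],x0[2]],cams),x0[:2],loss="soft_l1",f_scale=.3,diff_step=1e-3)
    else: r=least_squares(lambda q:res(q,cams),x0,loss="soft_l1",f_scale=.3,diff_step=1e-3)
    print(cams,np.round(r.x,4),"rms px",np.sqrt((r.fun**2).mean()).round(2),[len(pts[c]) for c in cams])
    if len(cams)==1:
        vis,u0,v0=ims[cams[0]]; q=((outline(cams[0],r.x[0],r.x[1],x0[2])-[u0,v0]+.5)*S).astype(np.int32); cv2.polylines(vis,[q],True,(255,0,255),1)
cv2.imwrite("pics/fit2.png",np.hstack([ims[c][0] for c in("top","scene")])[:,:])
E
python3 fit2.py
```

```text
[0.53062795 0.1683229  0.21529044] 49.2248805981232
('top',) [0.5286 0.1714] rms px 0.63 [328]
('scene',) [0.5273 0.1695] rms px 0.35 [377]
('top', 'scene') [0.5277 0.1698 0.1851] rms px 0.55 [328, 377]
```

View pics/fit2.png

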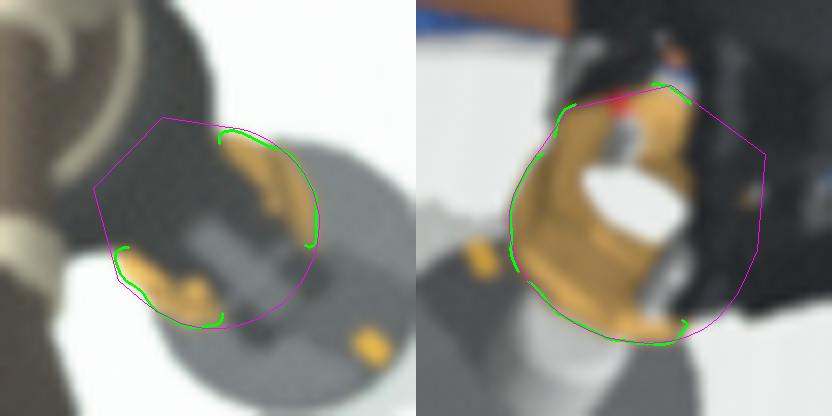

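Fits are consistent: the collar is within about 2–3 mm of the spindle axis and its base is about 30 mm below the TCP. I'll shift about 2 mm along tool y and descend to just above the spindle end.

```bash
python3 -m creep '[[0,0.06,0.5,0,0,0,0.3],[0,0,0.5,0,0,0,0.3],[0,0,0.2,0,0,0,0.3],[0,0,0,0,0,0,0.3]]'; python3 fit2.py
```

```text
t: 12.55
tool_pos: [0.531, 0.1694, 0.1779]
tcp_rot: [[-0.757, 0.653, -0.003], [0.653, 0.757, -0.001], [0.001, -0.002, -1.0]]
force: [-0.3, -0.0, -2.6]
grip_width: 0.519
[0.53096669 0.1693994  0.17791195] 49.22574714647892
('top',) [0.5293 0.1728] rms px 0.46 [323]
('scene',) [0.5284 0.1692] rms px 0.71 [276]
('top', 'scene') [0.5286 0.1712 0.1482] rms px 0.84 [323, 276]
```

View pics/fit2.png

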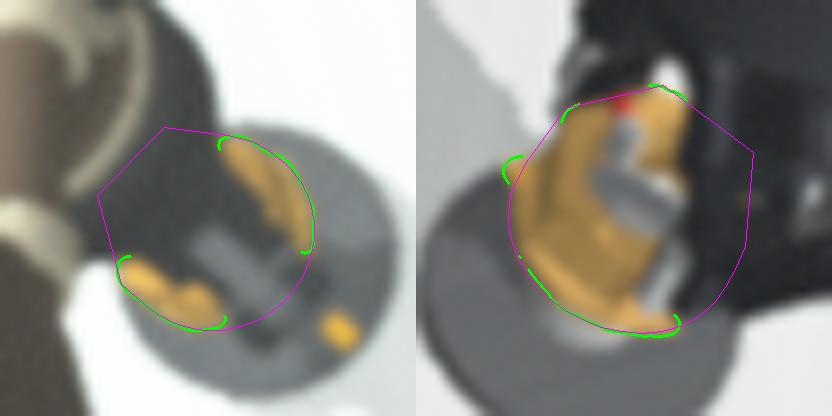

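The spindle end now shows through the bore in the scene view, about (655,190). I'll descend in light steps.

```bash
for i in 1; do :; done; python3 -m creep '[[0,0,0.1,0,0,0,0.3],[0,0,0.1,0,0,0,0.3],[0,0,0.1,0,0,0,0.3]]'
```

```text
t: 13.02
tool_pos: [0.5318, 0.1696, 0.1702]
tcp_rot: [[-0.757, 0.653, 0.0], [0.653, 0.757, 0.0], [-0.0, 0.0, -1.0]]
force: [0.5, 0.3, -2.3]
grip_width: 0.525
```

```bash
python3 -m creep '[[0,0,0.08,0,0,0,0.3],[0,0,0,0,0,0,0.3]]'
```

```text
t: 13.28
tool_pos: [0.5315, 0.1696, 0.1675]
tcp_rot: [[-0.757, 0.653, -0.001], [0.653, 0.757, -0.0], [0.0, -0.001, -1.0]]
force: [0.5, 0.1, -3.7]
grip_width: 0.524
```

```bash
python3 -m creep '[[0,0,0.08,0,0,0,0.3],[0,0,0,0,0,0,0.3]]'
```

```text
t: 13.52
tool_pos: [0.5317, 0.1696, 0.1653]
tcp_rot: [[-0.757, 0.653, -0.0], [0.653, 0.757, -0.0], [0.0, -0.0, -1.0]]
force: [-0.0, -0.4, -3.4]
grip_width: 0.519
```

No contact, and the foot is past the spindle end. Continuing.

```bash
python3 -m creep '[[0,0,0.08,0,0,0,0.3],[0,0,0.08,0,0,0,0.3],[0,0,0,0,0,0,0.3]]'
```

```text
t: 13.9
tool_pos: [0.5315, 0.1696, 0.1603]
tcp_rot: [[-0.757, 0.653, -0.001], [0.653, 0.757, -0.0], [0.0, -0.001, -1.0]]
force: [-0.1, -0.3, -3.7]
grip_width: 0.524
```

```bash
python3 -m creep '[[0,0,0.06,0,0,0,0.3],[0,0,0.06,0,0,0,0.3],[0,0,0,0,0,0,0.3]]'
```

```text
t: 14.28
tool_pos: [0.5316, 0.1696, 0.1568]
tcp_rot: [[-0.757, 0.653, -0.0], [0.653, 0.757, -0.0], [0.0, -0.0, -1.0]]
force: [-1.2, 0.3, -3.2]
grip_width: 0.522
```

```bash
python3 -m creep '[[0,0,0.06,0,0,0,0.3],[0,0,0,0,0,0,0.3]]'
```

```text
t: 14.52
tool_pos: [0.5317, 0.1696, 0.1551]
tcp_rot: [[-0.757, 0.653, -0.0], [0.653, 0.757, -0.0], [0.0, -0.0, -1.0]]
force: [0.6, -0.4, -3.1]
grip_width: 0.519
```

```bash
python3 -m creep '[[0,0,0.06,0,0,0,0.3],[0,0,0,0,0,0,0.3]]'
```

```text
t: 14.78
tool_pos: [0.5317, 0.1696, 0.1533]
tcp_rot: [[-0.757, 0.653, -0.0], [0.653, 0.757, -0.0], [0.0, -0.0, -1.0]]
force: [-0.2, -0.2, -2.8]
grip_width: 0.52
```

```bash
python3 -m creep '[[0,0,0.06,0,0,0,0.3],[0,0,0,0,0,0,0.3]]'
```

```text
t: 15.02
tool_pos: [0.5316, 0.1696, 0.1515]
tcp_rot: [[-0.757, 0.653, -0.0], [0.653, 0.757, -0.0], [0.0, -0.0, -1.0]]
force: [-0.4, -0.2, -3.3]
grip_width: 0.516
```

```bash
python3 -m creep '[[0,0,0.06,0,0,0,0.3],[0,0,0,0,0,0,0.3]]'; python3 fit2.py
```

```text
t: 15.28
tool_pos: [0.5316, 0.1696, 0.1497]
tcp_rot: [[-0.757, 0.653, -0.0], [0.653, 0.757, -0.0], [0.0, -0.0, -1.0]]
force: [0.5, -0.1, -3.6]
grip_width: 0.523
[0.53163567 0.16961595 0.149674  ] 49.22852906425341
('top',) [0.5298 0.1728] rms px 0.49 [318]
('scene',) [0.529  0.1693] rms px 0.94 [261]
('top', 'scene') [0.5292 0.1713 0.1199] rms px 0.98 [318, 261]
```

View pics/fit2.png

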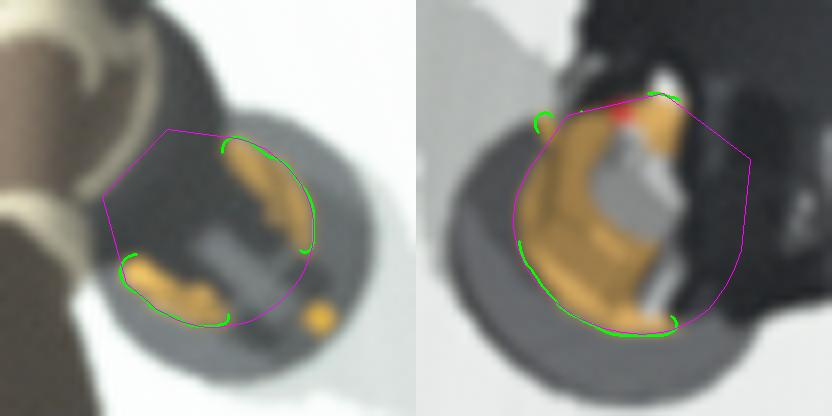

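The base is at about 0.120, which is 7 mm below the hang-up level, and there is still no resistance. So the tab seems to be in the keyway already. I'll continue gently to the flange.

```bash
python3 -m creep '[[0,0,0.06,0,0,0,0.3],[0,0,0.06,0,0,0,0.3],[0,0,0,0,0,0,0.3]]'
```

```text
t: 15.75
tool_pos: [0.5315, 0.1696, 0.146]
tcp_rot: [[-0.757, 0.653, -0.001], [0.653, 0.757, -0.0], [0.0, -0.001, -1.0]]
force: [-0.9, -0.1, -2.3]
grip_width: 0.521
```

```bash
python3 -m creep '[[0,0,0.05,0,0,0,0.3],[0,0,0,0,0,0,0.3]]'
```

```text
t: 16.0
tool_pos: [0.5317, 0.1696, 0.1446]
tcp_rot: [[-0.757, 0.653, -0.0], [0.653, 0.757, -0.0], [0.0, -0.0, -1.0]]
force: [0.4, -0.1, -3.6]
grip_width: 0.518
```

```bash
python3 -m creep '[[0,0,0.05,0,0,0,0.3],[0,0,0,0,0,0,0.3]]'
```

```text
t: 16.25
tool_pos: [0.5317, 0.1696, 0.1431]
tcp_rot: [[-0.757, 0.653, -0.0], [0.653, 0.757, -0.0], [0.0, -0.0, -1.0]]
force: [-0.4, 0.7, -3.2]
grip_width: 0.517
```

```bash
python3 -m creep '[[0,0,0.03,0,0,0,0.3],[0,0,0,0,0,0,0.3]]'
```

```text
t: 16.5
tool_pos: [0.5317, 0.1696, 0.1423]
tcp_rot: [[-0.757, 0.653, -0.0], [0.653, 0.757, -0.0], [0.0, -0.0, -1.0]]
force: [0.5, -0.5, -3.0]
grip_width: 0.521
```

```bash
python3 -m creep '[[0,0,0.03,0,0,0,0.3],[0,0,0,0,0,0,0.3]]'
```

```text
t: 16.75
tool_pos: [0.5318, 0.1697, 0.1422]
tcp_rot: [[-0.757, 0.653, -0.0], [0.653, 0.757, -0.0], [0.0, -0.0, -1.0]]
force: [-2.5, -0.7, 2.8]
grip_width: 0.521
```

```bash
python3 -m creep '[[0,0,0.03,0,0,0,0.3],[0,0,0,0,0,0,0.3]]'
```

```text
t: 17.0
tool_pos: [0.5319, 0.1697, 0.1422]
tcp_rot: [[-0.757, 0.653, -0.0], [0.653, 0.757, -0.0], [0.0, -0.0, -1.0]]
force: [-4.1, -0.4, 8.0]
grip_width: 0.517
```

```bash
python3 -m creep '[[0,0,0.03,0,0,0,0.3],[0,0,0,0,0,0,0.3]]'; python3 fit2.py
```

```text
t: 17.25
tool_pos: [0.5319, 0.1697, 0.1421]
tcp_rot: [[-0.757, 0.653, -0.0], [0.653, 0.757, -0.0], [0.0, -0.0, -1.0]]
force: [-6.3, -1.3, 12.0]
grip_width: 0.521
[0.53186789 0.16967895 0.14211247] 49.23416703477501
('top',) [0.5303 0.1733] rms px 0.45 [310]
('scene',) [0.529  0.1703] rms px 0.42 [283]
('top', 'scene') [0.5296 0.1713 0.1126] rms px 0.56 [310, 283]
```

View pics/fit2.png

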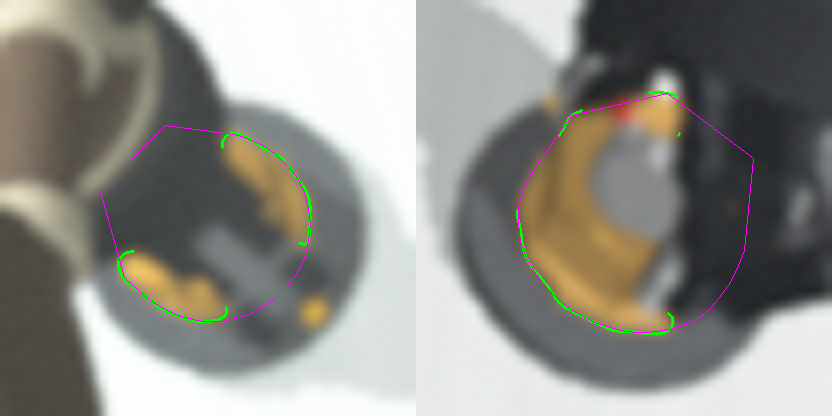

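It is seated: the base fits at 0.1126, the top is level with the spindle end, and the reaction rises to 12 N. I'll relieve the pressure and release.

```bash
python3 -m creep '[[0,0,-0.07,0,0,0,0.3],[0,0,0,0,0,0,0.3],[0,0,0,0,0,0,0.6],[0,0,0,0,0,0,0.75],[0,0,0,0,0,0,0.85],[0,0,0,0,0,0,0.85],[0,0,0,0,0,0,0.85]]' 20
```

```text
t: 18.23
tool_pos: [0.5318, 0.1696, 0.1417]
tcp_rot: [[-0.757, 0.653, -0.0], [0.653, 0.757, 0.0], [0.0, -0.0, -1.0]]
force: [-0.4, 0.3, -0.5]
grip_width: 0.851
```

```bash
python3 -m creep '[[0,0,-0.2,0,0,0,0.85],[0,0,-0.4,0,0,0,0.85],[0,0,-1,0,0,0,0.85],[0,0,-1,0,0,0,0.85],[0,0,-1,0,0,0,0.85],[0,0,-1,0,0,0,0.85],[0,0,-1,0,0,0,0.85],[0,0,0,0,0,0,0.85]]'; python3 - <<'E'
from h import *
from bench import *
out=[]
for cam in("top","scene"):
    im=viewer.get_image(cam);cv2.imwrite(f"pics/{cam}9.png",im[:,:,::-1])
    u,v=proj(cam,(.53,.17,.14)); out.append(crop(im,u,v,24,8,"pics/x.png"))
    for q in("collar_mid","spindle_end"): print(cam,q,[(np.round(d["centre"],4).tolist(),round(d["conf"],2)) for d in landmark_of(cam,q)])
cv2.imwrite("pics/d9.png",np.hstack(out))
E
```

```text
t: 19.23
tool_pos: [0.5338, 0.1701, 0.3141]
tcp_rot: [[-0.757, 0.653, 0.008], [0.653, 0.757, 0.002], [-0.005, 0.007, -1.0]]
force: [0.1, 0.3, 0.5]
grip_width: 0.851
top collar_mid [([0.4948, -0.4981, 0.0223], 0.86), ([0.5316, 0.169, 0.1287], 0.77), ([0.3077, -0.2039, 0.0148], 0.65), ([0.3695, -0.476, 0.0206], 0.61)]
top spindle_end [([0.5312, 0.1674, 0.1427], 0.79)]
scene collar_mid [([0.4883, -0.5025, 0.0244], 0.84), ([0.3673, -0.4709, 0.0187], 0.82), ([0.5281, 0.1712, 0.1266], 0.71)]
scene spindle_end [([0.5266, 0.1711, 0.1382], 0.86)]
```

View pics/d9.png

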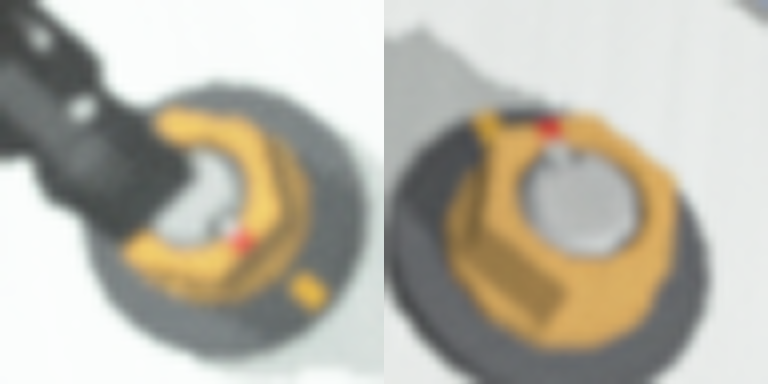

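View pics/scene9.png

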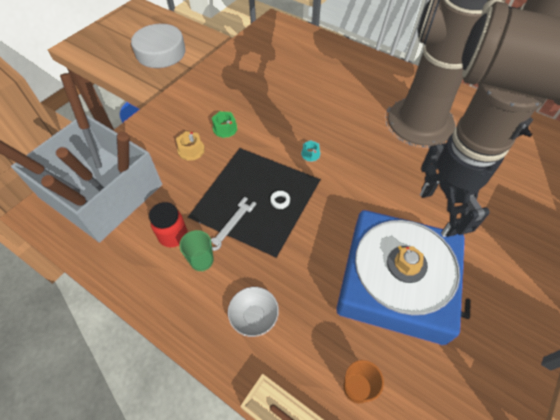

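The collar sits on the flange with its top level with the spindle. The red mark and tab (crop (240,240) / (550,128)) are in line with the keyway and the yellow mark. The gripper is clear and nothing else has moved, so I'm handing it in.

```bash
python3 -c "
from bench import order,manip
print(manip.observe()['t'],manip.observe()['force']);print(order.finish_job())"
```

```text
19.525 [ 0.46952415  0.4392386  -0.18245667]
the job is handed in; nothing more can be done
None
```

The brass collar is seated on the grinder's spindle, hexagon up, tab in the keyway and released, and the job was handed in at about 19.5 s. I gripped the small brass collar on its ±x flats and turned it about 49° to line up with the yellow mark. I then lowered it in 1–2.5 mm steps. The tab went straight into the keyway without hanging up, so no search was needed.

**Last checks:**
- **Seating:** contact came only at the flange. The outline fit put the collar's base at 0.1126 m against the flange's 0.112 m. The wrist reading rose from about -3 N to +12 N, so the press was about 15 N. I eased that off before opening the gripper.
- **Pictures:** the collar's top is level with the spindle end, and the red mark and tab line up with the keyway and yellow mark. The gripper is clear and the other things are where they were.
- **Networks:** they put the collar's mid point 12–14 mm below the spindle end and about 1.5 mm from its axis. 15 mm is nominal, so this agrees within their 4 mm accuracy.

**Disagreement:** the two cameras' absolute positions differed by 2–4 mm in x and y, slightly more than the stated calibration. I relied mainly on relative positions within each camera, and there was no contact on the way down.

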